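Tap home the taper key of a mixer hub

TASK

The blue hub of the flask-mixer drive is loose on its shaft. Take the steel taper key (not the brass spare) from the rack, lower it thin end first into the gap between shaft and hub, sloping side towards the hub's brass shoe, and push or tap its head down until it wedges tight: about 14 N is right, do not force it. Leave it standing there by itself, and leave the spare, the bottle and the beaker alone.

Things in the scene. Friction and masses are not known exactly. Their poses are not given: they have to be found in the camera images.
- key: Bright steel gib key, 0.2 kg, hanging thin end down in the rack. Blade 80 mm long (z), 14 wide (y), 6 thick (x) at the toe growing 1 mm per 8 mm to 16 under the head. Flat face at x=0; sloping face looks to +x. Head: z 80 to 108, x -4 to +24 (overhangs more on the sloping side), 18 mm in y; grip across y. Origin: bottom of the toe, on the flat face, mid-width; z up.
- head (a point): Middle of the top face of the steel key's head: 10 mm along the key's +x from its flat face, 108 mm above its toe.
- spare: Brass spare key of the same shape and origin, in the rack's other slot; leave it there.
- rack: Fixed green plastic key block, 56 x 130 x 95 mm tall, with two slots 70 mm apart along its y, one key in each; the keys hang by their heads on its top face, their x axes along the rack's x. Either key may be in either slot. Origin: centre of its underside.
- drive: Fixed mixer drive: white casing 200 x 170 x 50 mm; on it a blue and aluminium hub, 110 mm diameter, top 135 mm above the bench. The hub's bore holds a 30 mm square steel shaft, ending 3 mm above the hub, and beside it the keyway. Origin: centre of the casing's underside, under the hub's centre; x points from the shaft to the keyway.
- keyway (a point): Mid-width of the top edge of the brass shoe, level with the hub's top; axes as the drive's. Shoe at +x, gap at -x: 20 mm wide (y), 85 deep, and at the top anything from 10 to 13.5 mm to the shaft's face (the hub has play). The shoe's face leans in 1 in 8 downwards for 58 mm, parallel to the key's slope.
- bottle: Capped amber bottle, 52 mm diameter, 105 mm tall, origin under its centre; a bystander.
- beaker: Glass beaker, 60 mm diameter, 75 mm tall, origin under its centre; a bystander.
- shoe: Brass shoe in the hub, 20 mm wide, face towards the shaft; sprung, 40 N per mm along the drive's x. Origin: top edge of its face. The key touches shoe and shaft with its toe 30 to 62 mm below the hub's top, then goes 2 to 6 mm deeper as it tightens and stays by friction, head 10 to 50 mm above the hub. A push of 14 N on the head makes it tight; 25 N is too much.
Mind the look-alikes: they are no part of the job. What is shaped like the key but orange or pink is not meant.

How it is judged:
By the outcome, as a careful person would: the job done as asked, in the order asked, and still so for the second after the job is handed in, with the robot touching nothing.
It also fails if it takes over 56 s, if anything falls off the work surface, if the arm or the gripper's body presses on something with over 40 N, if the wrist force passes 120 N, or if a joint passes its speed limit or range.

ROBOT

A 6-joint arm with a two-finger parallel gripper is mounted at the origin on the work surface. World frame = base frame: x ahead of the robot, y to its left, z up, the work surface at z = 0. Lengths are in mm, angles in rad, forces in N, time in s.
With the tool pointing down it reaches from about 350 to 875 mm from the base axis. Payload 4.2 kg.
Tool frame: the origin (TCP) lies at the very end of the fingers, on their centre line; the grasp point (between the pads) lies 19 mm behind it; z points along the fingers, y is the line along which they close (so a half turn about z gives the same grasp; the last joint's range is limited). The gripper opens to 85 mm and grips with 20 to 120 N. Pads are 22 mm wide; open, the fingers measure 114 mm over their backs; the gripper's body (76 mm by 85 mm) begins 54 mm behind the grasp point. The pads swing forward as they close: fully open they stand 13 mm farther back than shut.
Start: joints at [1.48, 0.385, 0.008, 0, -1.194, -0.259], TCP at [214.161, 587.141, 231.312] pointing down, gripper open.
Joint ranges: [-3.14, 3.14], [-1.21, 2.06], [-1.07, 1.41], [-3.16, 2.05], [-2.99, -0.16], [-3.1, 3.1]. Speed limits (rad/s): [2.79, 2.79, 3.14, 3.14, 3.14, 3.14].

INTERFACE

Orientations are given as a unit quaternion [x, y, z, w].
In Python, from bench import arm gives the robot as it stands.
- The arm moves only by the tool servo_tool, never from a script. Its argument "rows" is a list that holds one entry, the list of rows, each a list of 7 numbers: the finger opening in mm, from 0 to 85.4, then the shift along the tool's x, y, z in mm, then the turn, a rotation vector about the tool's x, y, z in rad. A call has 1 to 10 rows; each row is the pose to reach, as a shift and turn from the pose commanded when the call began, along the tool's axes at that moment; what a row does not reach only later rows make up. A row lasts 1/8 s, in which the tool goes at most 62.5 mm and 10.7 degrees, less where a joint would pass 70% of its speed; a pose out of reach is approached as far as the arm can. A call with a gripper value outside its range is refused whole. The fingers move at their own pace and stop on an object; the grip force is fixed at half the most. Time passes only in rows, so rows that repeat a pose let the fingers close. It gives the time, the measured TCP pose, the force, the opening and the grip force at its end, in the units of the state.
- arm.read_state(): the state, without advancing time (a new reading comes with each control period).
- arm.get_image(name): name is "scene" or "side" or "wrist"; returns the picture (384x512x3 uint8, red, green, blue); there is no depth.
- arm.camera_params(name): a dict with "intrinsics" (3x3 intrinsics, pixels), "D" ([k1, k2, p1, p2, k3] as OpenCV has them; the pictures are not rectified), "R" (3x3) and "t" (3): a world point X has camera coordinates R X + t. Camera axes: x right, y down, z forward; pixel columns grow to the right and rows downward; lengths in mm; the calibration is good to about 2 mm. A picture is of the moment at which its call begins: read the wrist's pose just before it. camera_params takes no time and is no camera call; for the wrist camera it gives the pose at the moment of the call.
- arm.job_done(): hands the job in; it is judged then, once.
The state is a dict: "clock": time; "joints": joint angles; "joint_vel": joint speeds; "joint_efforts": joint torques, N m; "position": TCP position; "ee_rot": TCP orientation; "contact_force": force on the tool from outside, world axes, zero at the start; "wrist_torque": the same for the moment, N m; "gripper_width": finger opening in mm; "grasp_force": force on a finger pad.
Only numpy, scipy, OpenCV 4.12 (cv2) and the standard library are available. Lean on these libraries where they do the work, as an engineer would, in place of code of your own. Each camera call takes 0.05 s, during which the arm holds its last target. There are 200 camera calls.

## Working session

There is one attempt and no reset: what is moved stays moved. The work goes in short steps, Python scripts to look and compute and a tool call to move; the robot and the scene stay as the last step left them, time stands still between calls to the robot, and variables do not carry over. Pictures are saved under pics/ and viewed, at most 10 in all, crops included, and the job is handed in when it is done.

Besides the shell and the picture viewer there is one more tool, called after "Request:" as name(argument=value, ...) on one line, values as JSON. servo_tool: Moves the arm, as the interface text tells. Its arguments: {"type":"object","properties":{"rows":{"type":"array"}},"required":["rows"]}

```bash
mkdir -p pics
cat > h.py <<'E'
import numpy as np, cv2
from bench import arm
from scipy.spatial.transform import Rotation as Ro
def shot(n,f=None):
    p=arm.camera_params(n); im=np.array(arm.get_image(n))
    if f: cv2.imwrite('pics/'+f,im[:,:,::-1])
    return im,{k:np.array(v,float) for k,v in p.items()}
def ray(p,uv):
    q=cv2.undistortPoints(np.array([[uv]],float),p['intrinsics'],p['D'])[0,0]
    d=p['R'].T@np.array([q[0],q[1],1]); return -p['R'].T@p['t'],d/np.linalg.norm(d)
def onz(p,uv,z):
    o,d=ray(p,uv); return o+d*(z-o[2])/d[2]
def proj(p,X):
    return cv2.projectPoints(np.array(X,float).reshape(-1,1,3),cv2.Rodrigues(p['R'])[0],p['t'],p['intrinsics'],p['D'])[0][:,0]
def tri(a,b):
    (o1,d1),(o2,d2)=a,b
    s=np.linalg.lstsq(np.c_[d1,-d2],o2-o1,rcond=None)[0]
    return (o1+s[0]*d1+o2+s[1]*d2)/2,np.linalg.norm(o1+s[0]*d1-o2-s[1]*d2)
E
python3 - <<'E'
from h import *
a,_=shot('scene');b,_=shot('side');cv2.imwrite('pics/a.png',cv2.resize(a[:,:,::-1],(800,600),interpolation=cv2.INTER_CUBIC));cv2.imwrite('pics/b.png',cv2.resize(b[:,:,::-1],(800,600),interpolation=cv2.INTER_CUBIC))
for n in('scene','side','wrist'):
    p=arm.camera_params(n);R=np.array(p['R']);print(n,-R.T@np.array(p['t']),R[2])
print(arm.read_state())
E
```

```text
scene [1017.63403259  -19.84685146  804.06614687] [-0.5398489   0.06945543 -0.8388916 ]
side [ 379.62443296 -377.46869601  644.32555602] [ 0.31724358  0.57608009 -0.75331815]
wrist [279.35234716 563.48259086 373.7525603 ] [-0.25360831  0.08867843 -0.9632336 ]
{'clock': 0.1, 'joints': array([ 1.47961357e+00,  3.85495908e-01,  6.78422751e-03, -3.79243756e-04,
       -1.19399017e+00, -2.58601480e-01]), 'joint_vel': array([-8.47004759e-04, -1.85898713e-03,  4.18050501e-03, -3.70853998e-04,
        3.67170562e-04,  9.24462118e-05]), 'joint_efforts': array([-6.83295693e-04, -3.93321168e+01,  1.88929117e+01,  4.19799149e+00,
       -2.59617183e-03,  5.98243204e-06]), 'position': array([214.00558466, 586.68593093, 230.33793604]), 'ee_rot': array([ 9.84732682e-01, -1.74070692e-01, -9.59731497e-05,  9.64162732e-04]), 'contact_force': array([ 0.35255019, -0.34427149,  0.56985225]), 'wrist_torque': array([ 0.01608475, -0.0145914 ,  0.05329063]), 'grasp_force': 0.0, 'gripper_width': 85.22497159088678}
```

View pics/a.png

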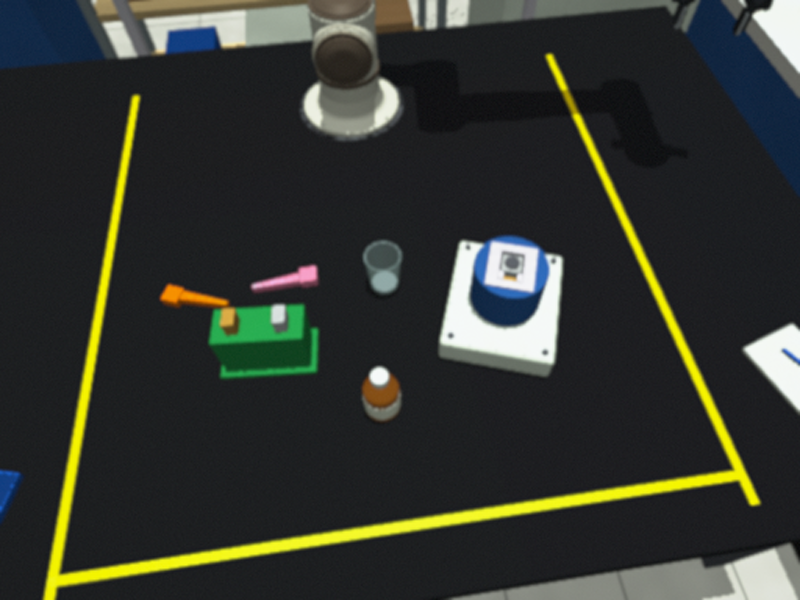

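View pics/b.png

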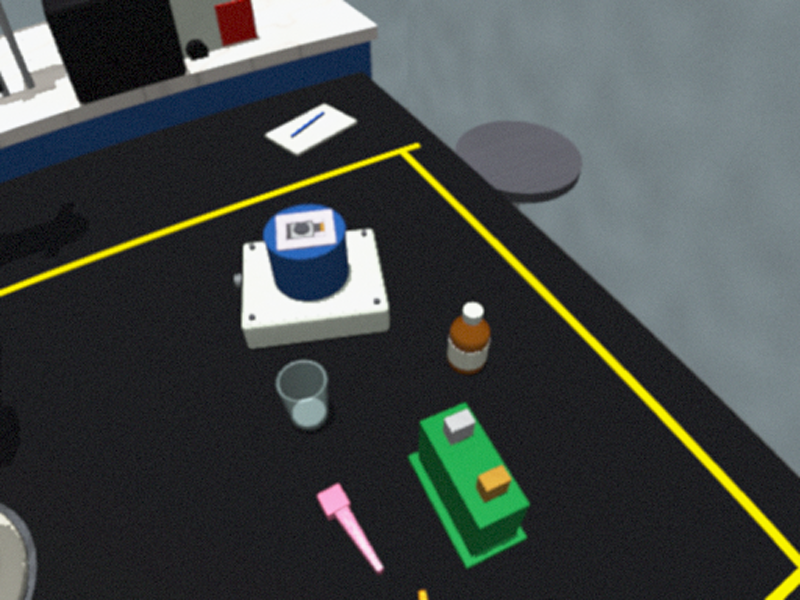

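Both views show the same layout, pixels given in the 800x600 scene picture. The steel head on the rack is at (279,317). It could be taken for the brass spare (228,320), the orange look-alike (175,297) or the pink one (308,277). I choose the grey head on the rack. The brass shoe is at about (512,278), on the +x side of the shaft.

```bash
cat > m1.py <<'E'
from h import *
V={}
for n in('scene','side'):
    im,p=shot(n); h=cv2.cvtColor(im,cv2.COLOR_RGB2HSV); V[n]=(im,p,h)
    H,S,W=[h[:,:,i].astype(int) for i in range(3)]
    g=((H>40)&(H<85)&(S>120)&(W>120)).astype(np.uint8)   # bright top face
    gc=max(cv2.findContours(g,0,2)[0],key=cv2.contourArea); hull=cv2.convexHull(gc)
    pts=hull[:,0].astype(float)
    P=np.array([onz(p,q,95)[:2] for q in pts],np.float32)
    r=cv2.minAreaRect(P); print(n,'racktop',r)
    inside=cv2.fillPoly(np.zeros_like(g),[cv2.dilate(np.zeros(1),None).astype(int) if 0 else hull],1)
    inside=cv2.dilate(inside,np.ones((15,15)))
    for nm,m in(('steel',(S<50)&(W>110)),('brass',(H>8)&(H<30)&(S>90)&(W>100))):
        mm=(m&(inside>0)).astype(np.uint8)
        N,L,st,c=cv2.connectedComponentsWithStats(mm)
        for i in range(1,N):
            if st[i,4]>25:
                print(n,nm,st[i],c[i],'z115',onz(p,c[i],115).round(1))
    b=((H>100)&(H<125)&(S>120)&(W>40)).astype(np.uint8)
    x,y=(511*.64,280*.64) if n=='scene' else (305*.64,250*.64)
    N,L,st,c=cv2.connectedComponentsWithStats(b)
    for i in range(1,N):
        if st[i,4]>300: print(n,'blue',st[i],c[i])
    x,y=int(x),int(y); sub=im[y-50:y+40,x-45:x+45]
    x2,y2=(165,195) if n=='scene' else (295,295)
    s2=im[y2-45:y2+45,x2-45:x2+45]
    V[n]=np.vstack([cv2.resize(s,(300,300),interpolation=cv2.INTER_CUBIC) for s in(sub,s2)])
    print(n,'crops origin',(x-45,y-50),(x2-45,y2-45),'scale',300/90)
cv2.imwrite('pics/c.png',np.hstack([V['scene'],V['side']])[:,:,::-1])
E
python3 m1.py
```

```text
scene racktop ((573.754150390625, -179.15838623046875), (130.19223022460938, 57.302947998046875), 85.33596801757812)
scene steel [174 195   9  13 112] [177.91964286 200.74107143] z115 [ 574.8 -144.8  115. ]
scene brass [129 190  22  20 194] [142.41752577 198.74226804] z115 [ 557.7 -222.5  115. ]
scene blue [   0    0   67   44 2422] [28.14327002 21.34723369]
scene blue [ 439    0   73  126 3649] [479.96546999  54.62455467]
scene blue [107  18  34  17 466] [122.76824034  26.13733906]
scene blue [ 302  150   49   58 1263] [323.75217736 183.93111639]
scene blue [  0 300  16  36 326] [  5.10736196 313.06441718]
scene crops origin (282, 129) (120, 150) scale 3.3333333333333335
side racktop ((575.4633178710938, -180.28317260742188), (130.17088317871094, 56.8978157043457), 85.24161529541016)
side steel [284 262  20  15 183] [293.53551913 269.13661202] z115 [ 582.3 -142.9  115. ]
side brass [306 298  21  17 222] [315.92792793 306.22072072] z115 [ 576.2 -213.9  115. ]
side blue [   0   27  237   90 4697] [114.49882904  70.02597403]
side blue [ 168  134   55   58 1663] [197.47324113 168.89897775]
side crops origin (150, 110) (250, 250) scale 3.3333333333333335
```

View pics/c.png

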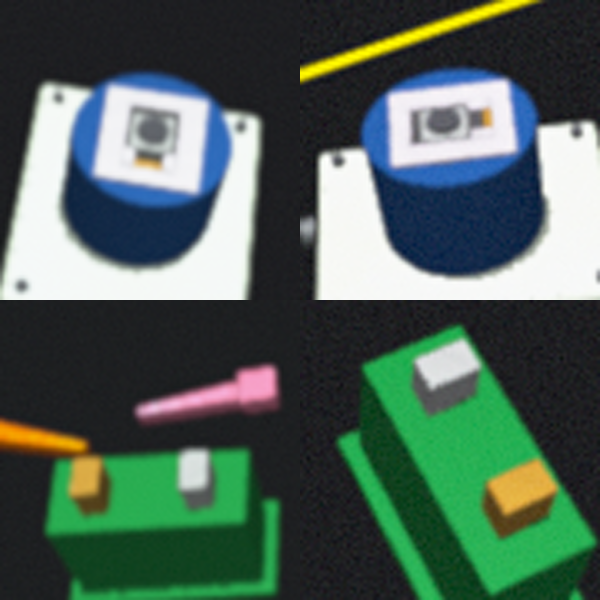

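The crops show the steel head (bottom left crop, about (197,472)) clearly grey beside the yellow brass one, so my choice stands. In the top crops the dark gap and brass shoe lie on the +x side of the square shaft.

```bash
cat > m2.py <<'E'
from h import *
for n in('scene','side'):
    im,p=shot(n); h=cv2.cvtColor(im,cv2.COLOR_RGB2HSV); H,S,W=[h[:,:,i].astype(int) for i in range(3)]
    x0,y0,x1,y1=(168,186,190,216) if n=='scene' else (276,255,310,290)
    roi=np.zeros(W.shape,bool); roi[y0:y1,x0:x1]=1
    m=(roi&(S<60)&(W>175)).astype(np.uint8)
    c=max(cv2.findContours(m,0,2)[0],key=cv2.contourArea)
    ys,xs=np.where(m); cc=(xs.mean(),ys.mean())
    P=np.array([onz(p,q,123)[:2] for q in np.c_[xs,ys]],np.float32)
    print(n,'steel top',m.sum(),onz(p,cc,123).round(1),cv2.minAreaRect(P))
    # hub top: convex hull of light-blue + white plate, top face
    x,y=(325,175) if n=='scene' else (195,155)
    roi[:]=0; roi[y-45:y+50,x-45:x+45]=1
    lb=(roi&(H>98)&(H<125)&(S>120)&(W>120)).astype(np.uint8)
    c=max(cv2.findContours(lb,0,2)[0],key=cv2.contourArea)
    P=np.array([onz(p,q,135)[:2] for q in cv2.convexHull(c)[:,0].astype(float)],np.float32)
    print(n,'hub circle',cv2.minEnclosingCircle(P),cv2.fitEllipse(P))
    hull=cv2.fillPoly(np.zeros_like(lb),[cv2.convexHull(c)],1)>0
    pl=(hull&(S<60)&(W>150)).astype(np.uint8); c2=max(cv2.findContours(pl,0,2)[0],key=cv2.contourArea)
    P=np.array([onz(p,q,135)[:2] for q in c2[:,0].astype(float)],np.float32); print(n,'plate',cv2.minAreaRect(P))
    br=hull&(H>8)&(H<28)&(S>90)&(W>90); ys,xs=np.where(br)
    print(n,'brass',len(xs),onz(p,(xs.mean(),ys.mean()),135).round(1))
    w=((S<50)&(W>150)); lab=cv2.connectedComponents(w.astype(np.uint8))[1]
    roi[:]=0; roi[y-30:y+80,x-60:x+60]=1
    ws=(w&roi); c=max(cv2.findContours(ws.astype(np.uint8),0,2)[0],key=cv2.contourArea)
    print(n,'casing px',cv2.minAreaRect(c), cv2.approxPolyDP(cv2.convexHull(c),4,True)[:,0].tolist())
    print([onz(p,q,50)[:2].round(0).tolist() for q in cv2.approxPolyDP(cv2.convexHull(c),4,True)[:,0].astype(float)])
s=arm.read_state(); print(Ro.from_quat(s['ee_rot']).as_matrix().round(3).tolist(),s['position'])
E
python3 m2.py
```

```text
scene steel top 82 [ 579.8 -144.5  123. ] ((579.9041137695312, -144.356689453125), (15.254302024841309, 26.195411682128906), 88.39420318603516)
scene hub circle ((556.86669921875, 192.88706970214844), 55.303672790527344) ((556.9472045898438, 192.6009063720703), (104.6439208984375, 111.77945709228516), 69.72101593017578)
scene plate ((556.2928466796875, 193.3777313232422), (68.93913269042969, 78.5299072265625), 69.7225341796875)
scene brass 15 [575.7 185.8 135. ]
scene casing px ((322.6440734863281, 193.10350036621094), (73.9439926147461, 69.39521789550781), 9.130176544189453) [[296, 154], [359, 165], [353, 232], [282, 220]]
[[436.0, 153.0], [495.0, 304.0], [677.0, 236.0], [622.0, 82.0]]
side steel top 164 [ 580.3 -145.7  123. ] ((580.3598022460938, -145.69619750976562), (17.393529891967773, 27.59174346923828), 85.55447387695312)
side hub circle ((554.9635009765625, 187.36257934570312), 54.706878662109375) ((555.1101684570312, 187.7248077392578), (107.67830657958984, 108.83208465576172), 172.9153289794922)
side plate ((557.2505493164062, 190.02301025390625), (70.82011413574219, 76.88257598876953), 69.95453643798828)
side brass 10 [578.2 182.7 135. ]
side casing px ((198.611328125, 178.16831970214844), (54.81093978881836, 94.00888061523438), 83.0887680053711) [[238, 148], [246, 199], [155, 209], [157, 156]]
[[674.0, 227.0], [613.0, 76.0], [436.0, 147.0], [495.0, 299.0]]
[[0.939, -0.343, -0.0], [-0.343, -0.939, -0.001], [0.0, 0.001, -1.0]] [214.10635906 586.97422291 230.93164922]
```

The checks agree with the sizes given:
- **Rack:** measured 130x57, slot at +35 mm.
- **Head top:** about 27x17 mm at (580,-145,123).
- **Hub:** centre about (556,190), drive yaw about -20°, the same as the tool's present x.

First I'll look at the keyway from above with the wrist camera.

Request:
servo_tool(rows=[[[85, 477, 255, 0, 0, 0, 0], [85, 477, 255, 0, 0, 0, 0], [85, 477, 255, 0, 0, 0, 0], [85, 477, 255, 0, 0, 0, 0], [85, 477, 255, 0, 0, 0, 0], [85, 477, 255, 0, 0, 0, 0], [85, 477, 255, 0, 0, 0, 0], [85, 477, 255, 0, 0, 0, 0], [85, 477, 255, 0, 0, 0, 0], [85, 477, 255, 0, 0, 0, 0]]])

```text
clock: 1.55
position: [576.2, 181.8, 230.7]
ee_rot: [0.984, -0.176, -0.0, 0.0]
contact_force: [-0.2, -0.9, 0.1]
gripper_width: 85.2
grasp_force: 0.0
```

Request:
servo_tool(rows=[[[85, 0, 0, 0, 0, 0, 0], [85, 0, 0, 0, 0, 0, 0], [85, 0, 0, 0, 0, 0, 0]]])

```text
clock: 1.92
position: [574.4, 185.1, 231.6]
ee_rot: [0.985, -0.173, 0.0, -0.0]
contact_force: [-0.2, 0.3, 1.1]
gripper_width: 85.0
grasp_force: 0.0
```

Run:
```python
from h import *
import pickle
s=arm.read_state();print(s['clock'],s['position'],s['contact_force'])
im,p=shot('wrist'); pickle.dump((im,p),open('w1.pkl','wb'))
uv=proj(p,[[575,184,135]])[0]; print(uv, proj(p,[[556,190.5,135],[595,176,135]]))
cv2.imwrite('pics/d.png',cv2.resize(im[:,:,::-1],(800,600),interpolation=cv2.INTER_CUBIC))
```

```text
1.925 [574.3573324  185.06929644 231.55611967] [-0.17568754  0.27673838  1.08287084]
[255.73299342 192.13820637] [[256.12672798 212.60919835]
 [256.5063264  169.17921008]]
```

View pics/d.png

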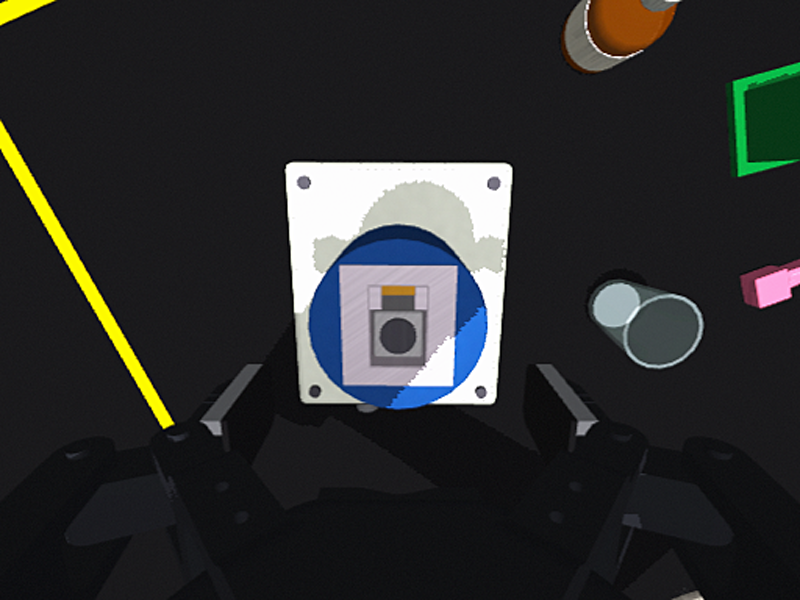

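The wrist view from above shows the hub. In 800x600 pixels the brass shoe spans x 382-416 with its lower edge at about y 295, the dark gap runs 295-309, and the shaft spans x 373-425 from y 309.

Run:
```python
from h import *
import pickle
im,p=pickle.load(open('w1.pkl','rb'))
h=cv2.cvtColor(im,cv2.COLOR_RGB2HSV).astype(int); H,S,W=h[...,0],h[...,1],h[...,2]
sub=np.s_[175:205,236:276]
m=np.zeros(H.shape,np.uint8); m[sub]=((H>10)&(H<30)&(S>100)&(W>80))[sub]
ys,xs=np.where(m); print('brass',xs.min(),xs.max(),ys.min(),ys.max(),xs.mean())
g=cv2.cvtColor(im,cv2.COLOR_RGB2GRAY).astype(int)
for c in (252,255,258): print(c,g[178:236,c].tolist())
print(g[194,235:278].tolist()); print(g[205,230:280].tolist()); print(g[225,230:280].tolist())
# plate outline
pl=np.zeros(H.shape,np.uint8); pl[160:262,200:312]=((S<60)&(W>90))[160:262,200:312]
cv2.imwrite('pics/crop.png',cv2.resize(im[150:260,195:315,::-1],(780,715)[:2] and (654,600),interpolation=cv2.INTER_CUBIC))
```

```text
brass 244 265 183 188 254.4198473282443
252 [193, 189, 184, 187, 163, 134, 131, 131, 131, 135, 125, 84, 80, 82, 80, 82, 81, 80, 81, 79, 71, 116, 144, 154, 158, 109, 41, 54, 58, 59, 59, 58, 59, 58, 58, 57, 61, 59, 59, 59, 59, 58, 58, 60, 57, 59, 58, 49, 105, 152, 112, 100, 101, 101, 99, 94, 124, 168]
255 [184, 182, 187, 195, 163, 133, 130, 131, 131, 133, 126, 84, 78, 80, 79, 79, 79, 79, 79, 78, 70, 111, 137, 151, 162, 99, 42, 56, 61, 57, 58, 58, 59, 59, 60, 58, 59, 57, 59, 59, 57, 59, 60, 58, 56, 56, 57, 49, 97, 155, 113, 99, 100, 99, 99, 94, 123, 166]
258 [188, 192, 188, 188, 167, 132, 129, 131, 131, 132, 126, 82, 77, 80, 80, 80, 79, 80, 80, 78, 71, 117, 143, 155, 153, 150, 61, 52, 62, 62, 64, 61, 62, 63, 62, 62, 62, 62, 62, 63, 61, 63, 62, 62, 61, 61, 60, 48, 137, 155, 114, 98, 97, 97, 99, 92, 124, 163]
[167, 170, 187, 185, 185, 184, 186, 190, 169, 109, 76, 78, 82, 79, 81, 81, 80, 81, 81, 82, 79, 79, 82, 79, 80, 81, 81, 80, 79, 73, 137, 185, 190, 188, 188, 186, 189, 189, 164, 168, 188, 186, 187]
[183, 183, 183, 183, 188, 173, 128, 98, 81, 112, 149, 151, 145, 147, 150, 153, 158, 128, 71, 45, 46, 52, 54, 56, 55, 56, 54, 53, 52, 39, 56, 109, 154, 164, 160, 157, 154, 154, 155, 151, 109, 77, 104, 146, 179, 187, 182, 184, 181, 181]
[180, 179, 176, 174, 179, 178, 147, 99, 81, 111, 141, 143, 145, 150, 151, 147, 151, 151, 138, 96, 56, 45, 49, 49, 50, 49, 50, 49, 48, 74, 130, 154, 151, 148, 150, 152, 148, 148, 146, 131, 106, 81, 129, 173, 182, 178, 175, 174, 166, 179]
```

View pics/crop.png

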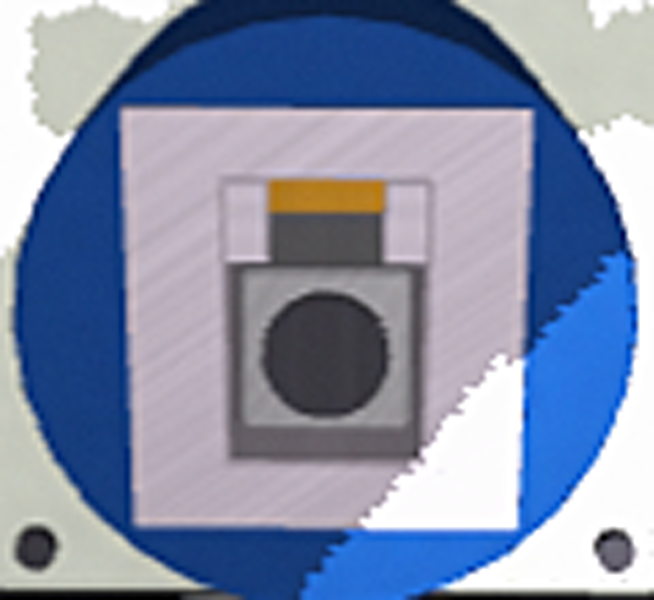

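Run:
```python
from h import *
import pickle
im,p=pickle.load(open('w1.pkl','rb'))
k=onz(p,(254.4,188.6),135); s=onz(p,(255.2,198.4),138); s2=onz(p,(255,228.3),138)
L=onz(p,(243.6,194),135);R=onz(p,(264.6,194),135)
l1=onz(p,(195+122*120/654,150+108*120/654),135);l2=onz(p,(195+133*120/654,150+526*120/654),135)
r1=onz(p,(195+533*120/654,150+108*120/654),135);r2=onz(p,(195+519*120/654,150+527*120/654),135)
a=lambda v:np.degrees(np.arctan2(v[1],v[0]))
print('keyway',k,'shaft edge',s,'gap',np.linalg.norm((k-s)[:2]),'shaft',np.linalg.norm((s-s2)[:2]),'gapw',np.linalg.norm(L-R),(L+R)/2)
print('yaw',a(l1-l2),a(r1-r2),a(r1-l1)+90,a(r2-l2)+90, (l1+l2+r1+r2)/4, a((k-s2)))
```

```text
keyway [578.60112764 183.99769468 135.        ] shaft edge [570.35871921 186.21926183 138.        ] gap 8.53654832307609 shaft 29.637797413911695 gapw 19.426777305154285 [573.8335709  186.02963063 135.        ]
yaw -20.64539340229327 -19.719162951743098 -20.010649342147786 -20.206357088095416 [559.05211874 190.56118441 135.        ] -19.167318811288037
```

The keyway edge is at about (578.6,184.0), drive yaw -20.1°, and the gap centre is about (574.5,185.2). Next I move over the steel key.

Request:
servo_tool(rows=[[[85, 117.5, 307.2, 0, 0, 0, -0.267], [85, 117.5, 307.2, 0, 0, 0, -0.267], [85, 117.5, 307.2, 0, 0, 0, -0.267], [85, 117.5, 307.2, 0, 0, 0, -0.267], [85, 117.5, 307.2, 0, 0, 0, -0.267], [85, 117.5, 307.2, 0, 0, 0, -0.267], [85, 117.5, 307.2, 0, 0, 0, -0.267], [60, 117.5, 307.2, 0, 0, 0, -0.267], [60, 117.5, 307.2, 0, 0, 0, -0.267]]])

```text
clock: 3.1
position: [580.2, -143.2, 231.4]
ee_rot: [0.999, -0.04, 0.0, -0.0]
contact_force: [-0.0, 0.2, -1.0]
gripper_width: 60.0
grasp_force: 0.0
```

Run:
```python
from h import *
s=arm.read_state();print(s['clock'],s['position'],s['contact_force'],s['gripper_width'])
R=Ro.from_quat(s['ee_rot']).as_matrix();print(R.round(3).tolist())
im,p=shot('wrist'); h=cv2.cvtColor(im,cv2.COLOR_RGB2HSV).astype(int); H,S,W=h[...,0],h[...,1],h[...,2]
u=proj(p,[[580,-145,123]])[0]; print(u)
x,y=u.astype(int)
g=((H>40)&(H<85)&(S>100)&(W>110)).astype(np.uint8)
c=max(cv2.findContours(g,0,2)[0],key=cv2.contourArea)
print('rack',cv2.minAreaRect(np.array([onz(p,q,95)[:2] for q in c[:,0].astype(float)],np.float32)))
m=np.zeros(g.shape,np.uint8); m[y-50:y+50,x-50:x+50]=((S<70)&(W>120))[y-50:y+50,x-50:x+50]
c=max(cv2.findContours(m,0,2)[0],key=cv2.contourArea)
print('px',cv2.boundingRect(c))
r=cv2.minAreaRect(np.array([onz(p,q,123)[:2] for q in c[:,0].astype(float)],np.float32))
print('head',r,'tool shift',R.T@(np.array([*r[0],0])-[s['position'][0],s['position'][1],0]))
cv2.imwrite('pics/e.png',cv2.resize(im[:,:,::-1],(800,600),interpolation=cv2.INTER_CUBIC))
```

```text
3.1 [ 580.1964345  -143.23978792  231.42760117] [-0.02059402  0.15117973 -1.02758821] 59.95017322479584
[[0.997, -0.081, 0.0], [-0.081, -0.997, 0.0], [0.0, -0.0, -1.0]]
[256.33480183 189.71280591]
rack ((574.9854736328125, -207.48403930664062), (77.54103088378906, 54.902801513671875), 85.30152130126953)
px (249, 174, 18, 27)
head ((582.4402465820312, -146.27960205078125), (16.30394744873047, 26.013778686523438), 84.99712371826172) tool shift [ 2.48127470e+00  2.84928736e+00 -2.49507751e-05]
```

View pics/e.png

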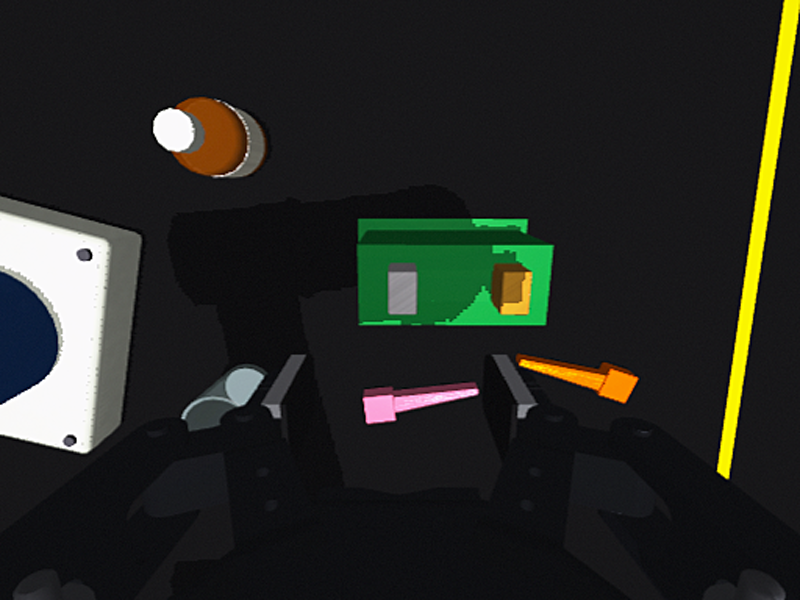

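The wrist view shows the grey head at (402,293), between the fingers' plane, and the brass spare at about (513,290). The head is about (581,-145.5), within 1.5 mm of the outside cameras' figure. I descend with a reduced opening to keep clear of the spare, then close.

Request:
servo_tool(rows=[[[45, 1.5, 0.7, 50, 0, 0, 0], [45, 1.5, 0.7, 100, 0, 0, 0], [45, 1.5, 0.7, 120, 0, 0, 0], [45, 1.5, 0.7, 128, 0, 0, 0], [45, 1.5, 0.7, 131.5, 0, 0, 0], [45, 1.5, 0.7, 131.5, 0, 0, 0], [45, 1.5, 0.7, 131.5, 0, 0, 0]]])

```text
clock: 4.03
position: [582.1, -145.5, 100.9]
ee_rot: [0.999, -0.041, 0.001, -0.0]
contact_force: [-1.0, -0.1, 0.2]
gripper_width: 45.0
grasp_force: 0.0
```

Request:
servo_tool(rows=[[[5, 0, 0, 0, 0, 0, 0], [5, 0, 0, 0, 0, 0, 0], [5, 0, 0, 0, 0, 0, 0], [5, 0, 0, 0, 0, 0, 0], [5, 0, 0, 0, 0, 0, 0], [5, 0, 0, 0, 0, 0, 0]]])

```text
clock: 4.78
position: [581.7, -145.6, 100.5]
ee_rot: [0.999, -0.041, 0.0, 0.0]
contact_force: [-1.6, 0.9, 5.4]
gripper_width: 17.0
grasp_force: 60.7
```

Request:
servo_tool(rows=[[[5, 0, 0, -10, 0, 0, 0], [5, 0, 0, -30, 0, 0, 0], [5, 0, 0, -55, 0, 0, 0], [5, 0, 0, -85, 0, 0, 0], [5, 0, 0, -120, 0, 0, 0], [5, 0, 0, -160, 0, 0, 0], [5, 0, 0, -185, 0, 0, 0], [5, 0, 0, -185, 0, 0, 0], [5, 0, 0, -185, 0, 0, 0]]])

```text
clock: 5.9
position: [580.4, -145.3, 282.7]
ee_rot: [0.999, -0.042, -0.002, -0.0]
contact_force: [-0.4, 0.2, -3.1]
gripper_width: 16.9
grasp_force: 60.0
```

Run:
```python
from h import *
s=arm.read_state();print(s['clock'],s['position'],s['contact_force'],s['gripper_width'],s['grasp_force'],s['wrist_torque'])
P=s['position']; out=[]
for n in('scene','side'):
    im,p=shot(n); x,y=proj(p,[P-[0,0,40]])[0].astype(int); print(n,x,y)
    x=min(max(x,60),450);y=min(max(y,60),320)
    out.append(cv2.resize(im[y-60:y+60,x-60:x+60],(400,400),interpolation=cv2.INTER_CUBIC))
cv2.imwrite('pics/f.png',np.hstack(out)[:,:,::-1])
```

```text
5.9 [ 580.44939787 -145.2589154   282.72769382] [-0.38848888  0.22006316 -3.14634922] 16.893992745899613 59.99267041683197 [-0.01322409 -0.03899072  0.04304396]
scene 164 168
side 300 223
```

View pics/f.png

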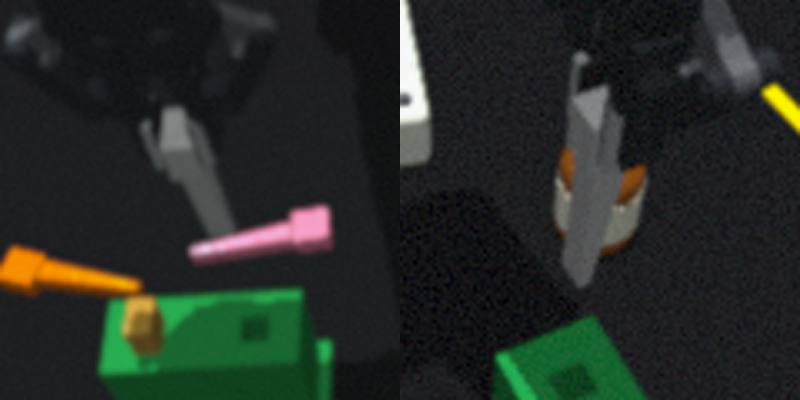

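The crops show the key held upright, its taper on the right (+x) side and its flat face on the left. The spare is still in the rack. I carry it over the gap.

Request:
servo_tool(rows=[[[5, -2, -30, 0, 0, 0, 0.02], [5, -6, -75, 0, 0, 0, 0.06], [5, -10, -125, 0, 0, 0, 0.1], [5, -14.5, -175, 0, 0, 0, 0.15], [5, -18.5, -225, 0, 0, 0, 0.2], [5, -22.5, -270, 0, 0, 0, 0.25], [5, -25.5, -305, 0, 0, 0, 0.268], [5, -27, -322, 0, 0, 0, 0.268], [5, -27, -327.2, 0, 0, 0, 0.268], [5, -27, -327.2, 0, 0, 0, 0.268]]])

```text
clock: 7.25
position: [581.5, 182.1, 284.4]
ee_rot: [0.985, -0.175, -0.0, 0.0]
contact_force: [-0.0, -1.1, -2.1]
gripper_width: 16.8
grasp_force: 59.9
```

Request:
servo_tool(rows=[[[5, 0, 0, 20, 0, 0, 0], [5, 0, 0, 40, 0, 0, 0], [5, 0, 0, 48, 0, 0, 0], [5, 0, 0, 50, 0, 0, 0], [5, 0, 0, 50, 0, 0, 0], [5, 0, 0, 50, 0, 0, 0]]])

```text
clock: 8.0
position: [582.0, 182.8, 235.7]
ee_rot: [0.985, -0.175, 0.001, -0.0]
contact_force: [0.2, -0.5, -2.5]
gripper_width: 16.9
grasp_force: 59.9
```

Run:
```python
from h import *
import pickle
s=arm.read_state();print(s['clock'],s['position'],s['contact_force'],s['gripper_width'],Ro.from_quat(s['ee_rot']).as_matrix()[:,:2].round(3).tolist())
V={n:shot(n) for n in('wrist','scene','side')}; pickle.dump(V,open('w2.pkl','wb'))
w=V['wrist'][0][130:250,196:316]; a=[cv2.resize(w,(600,600),interpolation=cv2.INTER_CUBIC)]
cv2.imwrite('pics/g.png',a[0][:,:,::-1])
for n in V: print(n,proj(V[n][1],[[578.6,184,135],[574.5,185.2,150],[570.4,186.2,138]]).round(1).tolist())
```

```text
8.0 [581.98690432 182.81310321 235.68960027] [ 0.17465188 -0.47168971 -2.51074074] 16.92252539140812 [[0.939, -0.344], [-0.344, -0.939], [0.001, -0.001]]
wrist [[255.0, 195.7], [255.4, 205.1], [255.8, 205.2]]
scene [[325.5, 178.4], [326.6, 172.9], [325.8, 174.5]]
side [[205.4, 144.6], [202.6, 139.4], [201.2, 144.2]]
```

View pics/g.png

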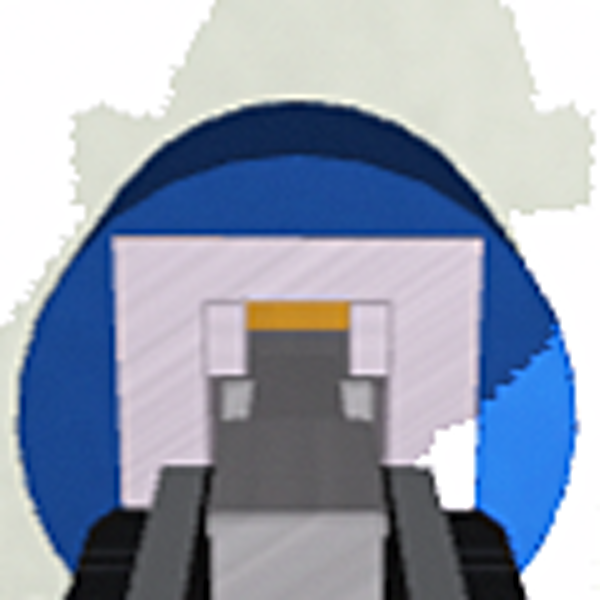

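The crop shows the brass edge at y 330 (x 247-350), the shaft's edge at about y 378, and the blade coming down at x 252-341, so it is centred sideways. The toe's edge merges with the dark gap, so I'll read the intensities.

Run:
```python
from h import *
import pickle
V=pickle.load(open('w2.pkl','rb')); im,p=V['wrist']
g=cv2.cvtColor(im,cv2.COLOR_RGB2GRAY).astype(int)
print((g[188:235,249:262:1].mean(1)).round(0).astype(int).tolist())
for r in (192,195,199,203,206,209,212): print(r,g[r,236:276].tolist())
c=[578.6,184,135]; ex=np.array([.939,-.344,0])
for t in (-7,-4): print(t,proj(p,[np.array([581.1,182.8,150])+ex*t]).round(1).tolist())
for n in('scene','side'):
    im,p=V[n]; x,y=proj(p,[[574.5,185.2,150]])[0].astype(int); V[n]=cv2.resize(im[y-30:y+25,x-27:x+28],(400,400),interpolation=cv2.INTER_CUBIC); print(n,x-27,y-30)
a=np.hstack([V['scene'],V['side']]).astype(float); a=255*np.clip(a/255,0,1)**.6
cv2.imwrite('pics/i.png',a[:,:,::-1])
```

```text
[207, 203, 156, 143, 145, 146, 148, 139, 94, 88, 91, 91, 92, 87, 87, 87, 87, 87, 87, 88, 88, 88, 88, 88, 87, 90, 94, 93, 94, 94, 94, 94, 95, 94, 94, 95, 95, 94, 95, 95, 95, 95, 94, 90, 117, 153, 163]
192 [177, 190, 212, 209, 209, 210, 211, 215, 191, 153, 137, 140, 141, 140, 143, 145, 145, 146, 147, 145, 145, 145, 144, 144, 146, 145, 146, 148, 145, 145, 193, 217, 213, 211, 214, 213, 216, 190, 185, 206]
195 [187, 188, 202, 201, 201, 201, 202, 206, 187, 147, 134, 135, 136, 138, 136, 139, 140, 140, 140, 140, 139, 138, 140, 138, 141, 139, 141, 141, 140, 134, 184, 209, 203, 204, 203, 204, 206, 188, 188, 208]
199 [177, 188, 210, 208, 206, 208, 207, 214, 190, 125, 86, 90, 89, 90, 91, 91, 93, 93, 94, 90, 90, 90, 91, 91, 92, 93, 93, 93, 86, 106, 189, 217, 211, 210, 210, 210, 213, 191, 188, 203]
203 [182, 181, 205, 207, 206, 208, 208, 212, 187, 119, 81, 88, 89, 88, 89, 88, 86, 87, 87, 87, 87, 87, 86, 87, 86, 86, 87, 86, 86, 103, 181, 214, 207, 207, 208, 209, 211, 180, 183, 206]
206 [193, 148, 105, 89, 108, 131, 133, 137, 141, 147, 124, 92, 87, 91, 89, 89, 87, 88, 88, 86, 87, 85, 87, 87, 85, 88, 89, 93, 127, 142, 136, 135, 139, 137, 100, 84, 88, 134, 190, 206]
209 [198, 154, 110, 93, 121, 164, 173, 170, 169, 160, 117, 80, 88, 88, 87, 87, 89, 88, 88, 88, 88, 88, 89, 88, 87, 89, 86, 81, 127, 170, 179, 176, 176, 169, 134, 101, 105, 145, 192, 206]
212 [195, 149, 107, 90, 125, 167, 171, 169, 177, 144, 94, 87, 87, 89, 89, 88, 86, 86, 88, 89, 86, 87, 87, 87, 88, 87, 87, 82, 97, 158, 185, 177, 177, 170, 131, 96, 108, 146, 193, 207]
-7 [[255.3, 205.0]]
-4 [[255.3, 201.8]]
scene 299 142
side 175 109[ WARN:0@0.146] global loadsave.cpp:1063 imwrite_ Unsupported depth image for selected encoder is fallbacked to CV_8U.
```

View pics/i.png

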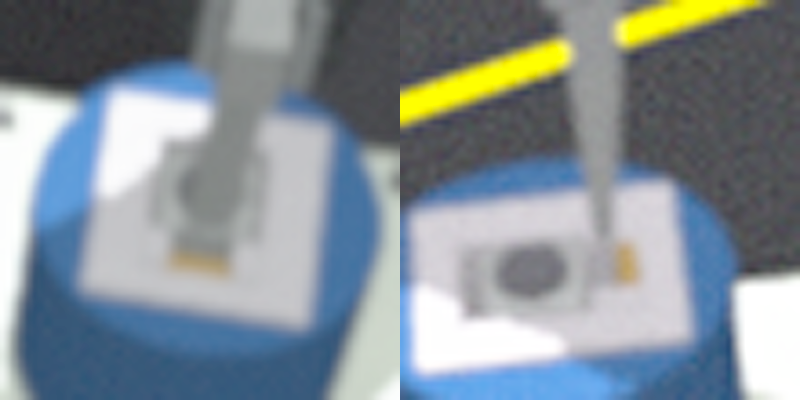

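The toe sits sideways in the middle of the gap. Its sloping edge is at row 201, about 0.5 mm from the shoe's edge, so I shift 1.5 mm towards the shaft and go down to just past the shaft's top.

Request:
servo_tool(rows=[[[5, -1.5, 0, 4, 0, 0, 0], [5, -1.5, 0, 8, 0, 0, 0], [5, -1.5, 0, 10, 0, 0, 0], [5, -1.5, 0, 11.5, 0, 0, 0], [5, -1.5, 0, 13, 0, 0, 0], [5, -1.5, 0, 14, 0, 0, 0], [5, -1.5, 0, 14, 0, 0, 0]]])

```text
clock: 9.02
position: [580.2, 183.2, 220.8]
ee_rot: [0.985, -0.175, -0.0, 0.0]
contact_force: [0.4, -1.4, -2.5]
gripper_width: 16.5
grasp_force: 59.9
```

Request:
servo_tool(rows=[[[5, 0, 0, 1, 0, 0, 0], [5, 0, 0, 2, 0, 0, 0], [5, 0, 0, 3, 0, 0, 0], [5, 0, 0, 3, 0, 0, 0]]])

```text
clock: 9.52
position: [580.1, 183.2, 217.7]
ee_rot: [0.985, -0.175, -0.0, 0.0]
contact_force: [-0.1, 0.3, -2.3]
gripper_width: 16.6
grasp_force: 59.9
```

Request:
servo_tool(rows=[[[5, 0, 0, 1.5, 0, 0, 0], [5, 0, 0, 3, 0, 0, 0], [5, 0, 0, 4.5, 0, 0, 0], [5, 0, 0, 6, 0, 0, 0], [5, 0, 0, 6, 0, 0, 0]]])

```text
clock: 10.15
position: [580.1, 183.2, 211.6]
ee_rot: [0.985, -0.175, -0.0, 0.0]
contact_force: [-0.1, -1.0, -1.8]
gripper_width: 16.5
grasp_force: 59.9
```

Request:
servo_tool(rows=[[[5, 0, 0, 1.5, 0, 0, 0], [5, 0, 0, 3, 0, 0, 0], [5, 0, 0, 4.5, 0, 0, 0], [5, 0, 0, 6, 0, 0, 0], [5, 0, 0, 6, 0, 0, 0]]])

```text
clock: 10.78
position: [580.1, 183.2, 205.6]
ee_rot: [0.985, -0.175, -0.0, 0.0]
contact_force: [-0.1, -0.5, -2.4]
gripper_width: 16.6
grasp_force: 59.9
```

The toe is about 14 mm deep and touching nothing. I feel for the shaft along -x.

Request:
servo_tool(rows=[[[5, -0.5, 0, 0, 0, 0, 0], [5, -1, 0, 0, 0, 0, 0], [5, -1, 0, 0, 0, 0, 0]]])

```text
clock: 11.15
position: [579.2, 183.6, 205.9]
ee_rot: [0.985, -0.174, 0.0, -0.0]
contact_force: [0.3, 0.3, -2.8]
gripper_width: 16.9
grasp_force: 59.9
```

Request:
servo_tool(rows=[[[5, -0.5, 0, 0, 0, 0, 0], [5, -0.5, 0, 0, 0, 0, 0]]])

```text
clock: 11.4
position: [578.7, 183.8, 205.8]
ee_rot: [0.985, -0.174, -0.0, 0.0]
contact_force: [-0.3, -0.2, -1.9]
gripper_width: 16.7
grasp_force: 59.9
```

Request:
servo_tool(rows=[[[5, -0.5, 0, 0, 0, 0, 0], [5, -0.5, 0, 0, 0, 0, 0]]])

```text
clock: 11.65
position: [578.3, 184.0, 205.8]
ee_rot: [0.985, -0.174, 0.0, -0.0]
contact_force: [-0.3, 0.3, -1.5]
gripper_width: 16.7
grasp_force: 59.9
```

Request:
servo_tool(rows=[[[5, -0.5, 0, 0, 0, 0, 0], [5, -0.5, 0, 0, 0, 0, 0]]])

```text
clock: 11.9
position: [577.9, 184.1, 205.8]
ee_rot: [0.985, -0.174, 0.0, -0.0]
contact_force: [0.6, -0.8, -2.1]
gripper_width: 17.0
grasp_force: 59.9
```

Request:
servo_tool(rows=[[[5, -0.4, 0, 0, 0, 0, 0], [5, -0.4, 0, 0, 0, 0, 0]]])

```text
clock: 12.15
position: [577.7, 184.2, 205.9]
ee_rot: [0.985, -0.174, 0.0, -0.0]
contact_force: [1.8, -0.8, -3.3]
gripper_width: 17.1
grasp_force: 59.8
```

It touches the shaft (about 2 N). I back off 0.3 mm and descend watching the force.

Request:
servo_tool(rows=[[[5, 0.3, 0, 1, 0, 0, 0], [5, 0.3, 0, 2, 0, 0, 0], [5, 0.3, 0, 3.5, 0, 0, 0], [5, 0.3, 0, 5, 0, 0, 0], [5, 0.3, 0, 6.5, 0, 0, 0], [5, 0.3, 0, 8, 0, 0, 0], [5, 0.3, 0, 8, 0, 0, 0]]])

```text
clock: 13.02
position: [577.8, 184.2, 197.6]
ee_rot: [0.985, -0.175, 0.0, -0.0]
contact_force: [1.5, -0.7, -2.3]
gripper_width: 16.8
grasp_force: 60.0
```

Request:
servo_tool(rows=[[[5, 0, 0, 1.5, 0, 0, 0], [5, 0, 0, 3, 0, 0, 0], [5, 0, 0, 4.5, 0, 0, 0], [5, 0, 0, 6, 0, 0, 0], [5, 0, 0, 6, 0, 0, 0]]])

```text
clock: 13.65
position: [577.8, 184.1, 191.6]
ee_rot: [0.985, -0.175, 0.0, 0.0]
contact_force: [2.3, -1.2, -2.9]
gripper_width: 16.7
grasp_force: 60.0
```

Request:
servo_tool(rows=[[[5, 0.2, 0, 1, 0, 0, 0], [5, 0.2, 0, 2, 0, 0, 0], [5, 0.2, 0, 3, 0, 0, 0], [5, 0.2, 0, 4, 0, 0, 0], [5, 0.2, 0, 4, 0, 0, 0]]])

```text
clock: 14.28
position: [577.9, 184.1, 187.6]
ee_rot: [0.985, -0.175, -0.0, 0.0]
contact_force: [2.1, -0.4, -1.5]
gripper_width: 16.9
grasp_force: 60.0
```

Request:
servo_tool(rows=[[[5, 0, 0, 1, 0, 0, 0], [5, 0, 0, 2, 0, 0, 0], [5, 0, 0, 3, 0, 0, 0], [5, 0, 0, 3, 0, 0, 0]]])

```text
clock: 14.78
position: [578.0, 184.1, 185.3]
ee_rot: [0.985, -0.174, 0.0, -0.0]
contact_force: [0.2, -1.6, 2.0]
gripper_width: 16.8
grasp_force: 60.5
```

Request:
servo_tool(rows=[[[5, 0, 0, 0.8, 0, 0, 0], [5, 0, 0, 0.8, 0, 0, 0], [5, 0, 0, 0.8, 0, 0, 0]]])

```text
clock: 15.15
position: [578.1, 184.1, 184.8]
ee_rot: [0.985, -0.174, 0.0, -0.0]
contact_force: [-1.0, 0.4, 5.5]
gripper_width: 16.6
grasp_force: 60.9
```

Request:
servo_tool(rows=[[[5, 0, 0, 0.8, 0, 0, 0], [5, 0, 0, 0.8, 0, 0, 0], [5, 0, 0, 0.8, 0, 0, 0]]])

```text
clock: 15.52
position: [578.1, 184.2, 184.4]
ee_rot: [0.985, -0.174, 0.0, -0.0]
contact_force: [-1.6, -0.2, 6.8]
gripper_width: 16.6
grasp_force: 61.1
```

Request:
servo_tool(rows=[[[5, -0.2, 0, 0.8, 0, 0, 0], [5, -0.2, 0, 0.8, 0, 0, 0], [5, -0.2, 0, 0.8, 0, 0, 0]]])

```text
clock: 15.9
position: [578.1, 184.2, 184.1]
ee_rot: [0.985, -0.174, 0.001, -0.0]
contact_force: [-2.1, -0.1, 7.7]
gripper_width: 17.0
grasp_force: 61.3
```

Request:
servo_tool(rows=[[[5, 0, 0, 0.8, 0, 0, 0], [5, 0, 0, 0.8, 0, 0, 0], [5, 0, 0, 0.8, 0, 0, 0]]])

```text
clock: 16.27
position: [578.1, 184.3, 183.7]
ee_rot: [0.985, -0.174, 0.001, -0.0]
contact_force: [-3.1, -1.2, 9.1]
gripper_width: 16.7
grasp_force: 61.6
```

Request:
servo_tool(rows=[[[5, -0.5, 0, 0.8, 0, 0, 0], [5, -0.5, 0, 0.8, 0, 0, 0], [5, -0.5, 0, 0.8, 0, 0, 0]]])

```text
clock: 16.65
position: [578.1, 184.4, 183.6]
ee_rot: [0.985, -0.174, 0.002, -0.0]
contact_force: [-1.1, -0.7, 11.4]
gripper_width: 17.2
grasp_force: 61.7
```

Request:
servo_tool(rows=[[[5, -0.3, 0, 0.8, 0, 0, 0], [5, -0.3, 0, 0.8, 0, 0, 0], [5, -0.3, 0, 0.8, 0, 0, 0]]])

```text
clock: 17.02
position: [578.1, 184.4, 183.3]
ee_rot: [0.985, -0.174, 0.002, -0.001]
contact_force: [-2.3, -2.8, 12.8]
gripper_width: 16.5
grasp_force: 61.9
```

Request:
servo_tool(rows=[[[5, -0.3, -0.2, 0.8, 0, 0, 0], [5, -0.3, -0.2, 0.8, 0, 0, 0], [5, -0.3, -0.2, 0.8, 0, 0, 0], [5, -0.3, -0.2, 0.8, 0, 0, 0]]])

```text
clock: 17.52
position: [578.1, 184.5, 183.0]
ee_rot: [0.985, -0.174, 0.002, -0.0]
contact_force: [-2.5, -1.1, 13.1]
gripper_width: 16.9
grasp_force: 62.2
```

Run:
```python
from h import *
s=arm.read_state();print(s['clock'],s['position'],s['contact_force'],s['wrist_torque'],Ro.from_quat(s['ee_rot']).as_matrix()[2].round(4))
```

```text
17.525 [578.12674199 184.52711643 182.96341321] [-2.45084761 -1.08344778 13.09339781] [-0.67227829  0.76977944 -0.03329594] [ 0.0044 -0.0017 -1.    ]
```

The wedge has taken about 13 N. I relax the arm's preload, then open and rise clear.

Request:
servo_tool(rows=[[[5, 0, 0, -1, 0, 0, 0], [5, 0, 0, -2, 0, 0, 0], [5, 0, 0, -2.6, 0, 0, 0], [5, 0, 0, -2.6, 0, 0, 0]]])

```text
clock: 18.02
position: [578.0, 184.6, 183.0]
ee_rot: [0.985, -0.174, 0.002, -0.0]
contact_force: [2.7, -2.6, 6.2]
gripper_width: 16.8
grasp_force: 61.1
```

Request:
servo_tool(rows=[[[45, 0, 0, 0, 0, 0, 0], [45, 0, 0, 0, 0, 0, 0], [45, 0, 0, 0, 0, 0, 0], [45, 0, 0, 0, 0, 0, 0]]])

```text
clock: 18.52
position: [576.5, 184.8, 181.4]
ee_rot: [0.985, -0.174, -0.0, 0.0]
contact_force: [0.3, -0.4, 0.2]
gripper_width: 45.1
grasp_force: 0.0
```

Request:
servo_tool(rows=[[[45, 0, 0, -15, 0, 0, 0], [45, 0, 0, -30, 0, 0, 0], [20, 0, 0, -45, 0, 0, 0], [0, 0, 0, -45, 0, 0, 0], [0, 0, 0, -45, 0, 0, 0], [0, 0, 0, -45, 0, 0, 0], [0, 0, 0, -45, 0, 0, 0], [0, 0, 0, -45, 0, 0, 0]]])

```text
clock: 19.52
position: [576.7, 184.7, 226.5]
ee_rot: [0.985, -0.174, -0.0, 0.0]
contact_force: [-0.9, -1.2, 0.9]
gripper_width: 0.1
grasp_force: 0.0
```

Run:
```python
from h import *
s=arm.read_state();print(s['clock'],s['position'],s['contact_force'],s['gripper_width'])
V=[]
for n in('scene','side'):
    im,p=shot(n); x,y=proj(p,[[574,185,170]])[0].astype(int)
    V.append(cv2.resize(im[y-35:y+45,x-40:x+40],(400,400),interpolation=cv2.INTER_CUBIC)); print(n,x-40,y-35)
cv2.imwrite('pics/j.png',np.hstack(V)[:,:,::-1])
```

```text
19.525 [576.69140603 184.67178336 226.49177321] [-0.8551486  -1.23284152  0.87830122] 0.11204254835103601
scene 287 132
side 161 96
```

View pics/j.png

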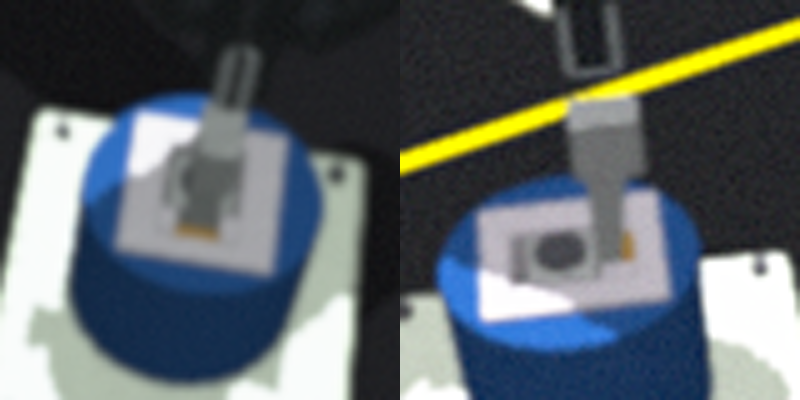

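Both crops show the key standing upright by itself in the gap, flat against the shaft, with the brass shoe just beyond it (side crop (627,247)). To make sure of the full 14 N on the head, I press from above with closed fingers.

Request:
servo_tool(rows=[[[0, 1, 0, 8, 0, 0, 0], [0, 1, 0, 14, 0, 0, 0], [0, 1, 0, 17, 0, 0, 0], [0, 1, 0, 18.5, 0, 0, 0], [0, 1, 0, 18.5, 0, 0, 0]]])

```text
clock: 20.25
position: [577.8, 184.4, 208.3]
ee_rot: [0.985, -0.174, 0.0, 0.0]
contact_force: [0.4, 0.9, 0.6]
gripper_width: -0.0
grasp_force: 0.0
```

Request:
servo_tool(rows=[[[0, 0, 0, 0.7, 0, 0, 0], [0, 0, 0, 1.4, 0, 0, 0], [0, 0, 0, 2, 0, 0, 0], [0, 0, 0, 2, 0, 0, 0]]])

```text
clock: 20.75
position: [577.7, 184.4, 206.3]
ee_rot: [0.985, -0.174, -0.0, 0.0]
contact_force: [0.7, 0.0, 0.7]
gripper_width: 0.1
grasp_force: 0.0
```

Request:
servo_tool(rows=[[[0, 0, 0, 0.7, 0, 0, 0], [0, 0, 0, 1.4, 0, 0, 0], [0, 0, 0, 1.4, 0, 0, 0]]])

```text
clock: 21.12
position: [577.8, 184.4, 205.6]
ee_rot: [0.985, -0.174, 0.0, -0.0]
contact_force: [-1.7, 0.4, 3.9]
gripper_width: -0.1
grasp_force: 2.0
```

Request:
servo_tool(rows=[[[0, 0, 0, 0.7, 0, 0, 0], [0, 0, 0, 1.4, 0, 0, 0], [0, 0, 0, 1.4, 0, 0, 0]]])

```text
clock: 21.5
position: [578.1, 184.4, 205.6]
ee_rot: [0.985, -0.174, 0.001, -0.0]
contact_force: [-2.6, -0.5, 9.3]
gripper_width: 0.4
grasp_force: 4.4
```

Request:
servo_tool(rows=[[[0, 0, 0, 0.8, 0, 0, 0], [0, 0, 0, 0.8, 0, 0, 0], [0, 0, 0, 0.8, 0, 0, 0]]])

```text
clock: 21.88
position: [578.2, 184.5, 205.5]
ee_rot: [0.985, -0.174, 0.001, -0.001]
contact_force: [-3.5, 0.2, 11.0]
gripper_width: 0.1
grasp_force: 5.5
```

Request:
servo_tool(rows=[[[0, 0, 0, 0.8, 0, 0, 0], [0, 0, 0, 0.8, 0, 0, 0], [0, 0, 0, 0.8, 0, 0, 0]]])

```text
clock: 22.25
position: [578.4, 184.5, 205.5]
ee_rot: [0.985, -0.174, 0.002, -0.001]
contact_force: [-4.7, -0.8, 13.4]
gripper_width: -0.3
grasp_force: 6.6
```

Request:
servo_tool(rows=[[[0, 0, 0, 0.3, 0, 0, 0], [0, 0, 0, 0.3, 0, 0, 0], [0, 0, 0, 0.3, 0, 0, 0]]])

```text
clock: 22.62
position: [578.5, 184.6, 205.5]
ee_rot: [0.985, -0.174, 0.002, -0.001]
contact_force: [-5.1, 0.1, 13.6]
gripper_width: -0.2
grasp_force: 7.1
```

Request:
servo_tool(rows=[[[0, 0, 0, 0.6, 0, 0, 0], [0, 0, 0, 0.6, 0, 0, 0], [0, 0, 0, 0.6, 0, 0, 0]]])

```text
clock: 23.0
position: [578.7, 184.6, 205.5]
ee_rot: [0.985, -0.174, 0.002, -0.001]
contact_force: [-5.4, -0.5, 16.2]
gripper_width: -0.5
grasp_force: 7.9
```

Request:
servo_tool(rows=[[[0, 0, 0, 0, 0, 0, 0], [0, 0, 0, 0, 0, 0, 0]]])

```text
clock: 23.25
position: [578.7, 184.6, 205.5]
ee_rot: [0.985, -0.174, 0.002, -0.001]
contact_force: [-4.9, -0.2, 15.2]
gripper_width: -0.2
grasp_force: 7.9
```

The head held at about 15 N without moving further, so it is tight. I rise clear and check once more.

Request:
servo_tool(rows=[[[0, 0, 0, -3, 0, 0, 0], [0, 0, 0, -6, 0, 0, 0], [0, 0, 0, -20, 0, 0, 0], [0, 0, 0, -60, 0, 0, 0], [0, 0, 0, -100, 0, 0, 0], [0, 0, 0, -100, 0, 0, 0], [0, 0, 0, -100, 0, 0, 0]]])

```text
clock: 24.12
position: [577.4, 184.3, 300.6]
ee_rot: [0.985, -0.175, -0.0, 0.0]
contact_force: [0.2, -0.0, -0.4]
gripper_width: 0.1
grasp_force: 0.0
```

Run:
```python
from h import *
s=arm.read_state();print(s['clock'],s['position'],s['contact_force'])
im,p=shot('side'); x,y=proj(p,[[574,185,170]])[0].astype(int)
h=cv2.cvtColor(im,cv2.COLOR_RGB2HSV).astype(int)
sub=np.s_[y-45:y+10,x-30:x+40]; m=((h[...,1]<60)&(h[...,2]>130)).astype(np.uint8); z=np.zeros_like(m); z[y-25:y-6,x-15:x+20]=m[y-25:y-6,x-15:x+20]
yy,xx=np.where(z); print('head top px',xx.mean(),yy.mean(),len(xx),'expected',proj(p,[[578.8,184.2,205.5]]))
print('at z205.5',onz(p,(xx.mean(),yy.mean()),205.5))
```

```text
24.125 [577.41522623 184.34340523 300.61811274] [ 0.21486695 -0.04609286 -0.40686165]
head top px 200.92424242424244 118.04545454545455 66 expected [[201.79993774 117.02319427]]
at z205.5 [575.99328099 182.08007191 205.5       ]
```

The head is still where it should be, within the camera's error, so I hand in.

```bash
python3 -c "
from bench import arm
print(arm.job_done())"
```

```text
the job is handed in; nothing more can be done
None
```

The steel key stands by itself in the keyway, thin end down and sloping side to the brass shoe; it held at about 15 N on the head without moving further, and the arm never went to the spare, bottle or beaker; handed in after about 24 s.

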